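# Open the mounting press by four clicks and lock it

## Robot

A 6-joint arm with a two-finger parallel gripper is mounted at the origin on the work surface. World frame = base frame: x ahead of the robot, y to its left, z up, the work surface at z = 0. Lengths are in m, angles in rad, forces in N, time in s.
With the tool pointing down it reaches from about 0.25 to 0.8 m from the base axis. Payload 3.9 kg.
Tool frame: the origin (TCP) lies midway between the tips of the shut fingers; the grasp point (between the pads) lies 19 mm behind it; z points along the fingers, y is the line along which they close (so a half turn about z gives the same grasp; the last joint's range is limited). The gripper opens to 85 mm and grips with 20 to 120 N. Pads are 22 mm wide; open, the fingers measure 114 mm over their backs; the gripper's body (76 mm by 85 mm) begins 54 mm behind the grasp point. The pads swing forward as they close: fully open they stand 13 mm farther back than shut.
Start: joints at [1.33, 0.26, -0.138, 1.173, 0, 1.571], TCP at [0.125, 0.51, 0.231] pointing down, gripper open.
Joint ranges: [-2.78, 2.78], [-0.83, 1.72], [-1.28, 1.37], [-1.9, 2.12], [-1.57, 1.48], [-3.14, 3.14]. Speed limits (rad/s): [2.57, 2.57, 3.14, 3.14, 3.14, 3.14].

## Interface

Orientations are given as a unit quaternion [x, y, z, w].
In Python, from cell import ctrl, imaging gives the robot as it stands.
- The arm moves only by the tool arm_command, never from a script. Its argument "increments" is text: rows parted by semicolons, each of 6 numbers parted by spaces: the shift along the tool's x, y, z each as a share of 300 mm, from -1 to 1, then the turn, a rotation vector about the tool's x, y, z each as a share of 90 degrees, from -1 to 1. In form: x y z ax ay az; .... A call has 1 to 20 rows; each row shifts and turns the commanded pose from where the row before left it, along the tool's axes as they then stand; what a row does not reach is not made up. A row lasts 1/12 s, in which the tool goes at most 41.7 mm and 7.16 degrees, less where a joint would pass 70% of its speed; a pose out of reach is approached as far as the arm can. A call with a number of a shift or a turn outside -1 to 1 is refused whole. A call with a gripper value outside its range is refused whole. "jaw" is the opening, from -1 (shut) to 1 (fully open), so that 0 is half open, set as the call begins (left out, the last holds). The fingers move at their own pace and stop on an object; the grip force is fixed at half the most. Time passes only in rows, so rows that do not move let the fingers close. It gives the time, the measured TCP pose, the force, the opening and the grip force at its end, in the units of the state.
- ctrl.get_state(): the state, without advancing time (a new reading comes with each control period).
- imaging.camera(name): name is "scene" or "top"; returns a dict with "pixels" (400x640x3 uint8, blue, green, red), "intrinsics" (3x3 intrinsics, pixels), "distortion" ([k1, k2, p1, p2, k3] as OpenCV has them; the pictures are not rectified), "R" (3x3) and "t" (3): a world point X has camera coordinates R X + t. Camera axes: x right, y down, z forward; pixel columns grow to the right and rows downward; lengths in m; the calibration is good to about 2 mm. A picture is of the moment at which its call begins. There is no depth.
- ctrl.finish_job(): hands the job in; it is judged then, once.
The state is a dict: "time": time; "joint_pos": joint angles; "joint_vel": joint speeds; "joint_efforts": joint torques, N m; "tcp_pos": TCP position; "ee_rot": TCP orientation; "force": force on the tool from outside, world axes, zero at the start; "moment": the same for the moment, N m; "finger_gap": finger opening in m; "finger_force": force on a finger pad.
Only numpy, scipy, OpenCV 4.12 (cv2) and the standard library are available. Lean on these libraries where they do the work, as an engineer would, in place of code of your own. Each camera call takes 0.05 s, during which the arm holds its last target. There are 200 camera calls.

## Task

Open the roller gap of the mounting press for a thicker board: turn its black bar knob clockwise (seen from above) by exactly four clicks, without overshooting; the worn knob has some free play before it catches, and only the clicks count. Then gently push the lock lever at the other end of the press all the way over to the press's far side, and let everything go. Do not disturb the jar, the tape roll or the folding magnifier beside the press.

Things in the scene. Friction and masses are not known exactly. Their poses are not given: they have to be found in the camera images.
- press: Grey table-top mounting press, fixed, 200 (x) x 420 (y) mm; origin at the centre of its underside. Its x points to its far side (at yaw 0 away from the robot), y along its rollers, z up. Two end housings, 140 (x) x 90 (y) mm, 120 mm high, stand at y = -150 mm (knob on top) and y = +150 mm (lever on top). The two rollers and two feed plates between them are lower than 110 mm.
- knob_grip (a point): Point on the knob's upright axis at the height to grip, 155 mm above the table. The black knob is a disc of 54 mm diameter with a straight bar on top, 50 mm long and 14 mm thick, that runs from 24 mm under this point (the disc's top) to 9 mm over it. This frame's x runs along the bar, z up. It turns about z. It is worn and sits on a click wheel hidden in the housing (see knob_collar).
- knob_collar (a point): Top of the steel collar under the knob, on its axis. Stops are 10 degrees (0.175 rad) apart. The knob first turns idly (under 0.05 N m) through 0 to 0.7 rad of free play, how much is not known. Leaving a stop then takes about 0.35 N m, falling to nothing at the crest half-way; there the wheel jumps ahead into the next stop (the click) and the knob runs idle for about 0.09 rad until that stop resists in turn.
- roller_mid (a point): Top of the upper roller (38 mm diameter) half-way along it, about 101 mm above the table. The roller rises 0.5 mm for each click clockwise, less than these readings can show.
- lever: Lock lever; origin at its pivot, at x 0, y +150 mm, z 142 mm in the press's frame. It swings in the press's x-z plane between hard stops, from leaning 0.5 rad to the press's near (-x) side to leaning 0.5 rad to its far (+x) side, which is locked. It starts within 0.12 rad of the near stop, moves against light friction (about 1 N at its tip) and stays where it is left. Push it with less than 25 N.
- lever_tip (a point): Centre of the black ball (26 mm diameter) on top of the lever, 80 mm from its pivot on a 10 mm steel rod: in the press's frame at x -38 mm, z 212 mm on the near stop and x +38 mm, z 212 mm on the far stop (222 mm when upright). Below it a block 70 (x) x 50 (y) mm reaches up to 155 mm above the table at its middle.
- jar_center (a point): Bystander: paint jar, 56 mm across, 75 mm high, standing on the table in front of the press; point half-way up.
- tape_center (a point): Bystander: roll of tape, 90 mm across, 24 mm high, lying in front of the press; its centre.
- loupe_center (a point): Bystander: steel folding magnifier, 45 x 45 x 55 mm, standing behind the press; its centre.

How it is judged:
On the way, in this order (a step that is already met when the one before it is completed fails the run):
1. the press is opened by exactly four clicks, the lever not yet thrown (distance of roller_mid from where it was at the start of the episode between 0.0017 and 0.0023 m and z of roller_mid in the frame of press above 0.101 m and x of lever_tip in the frame of press below -0.01 m), for 0.3 s.
2. the lever is thrown to its far side (x of lever_tip in the frame of press above 0.031 m), for 0.2 s.
At the end, for the whole second after the job is handed in: the upper roller stands four clicks (2.0 mm, within 0.3 mm) higher than at the start and the lock lever leans to the far side within 0.1 rad of its stop (ball at least 31 mm beyond the pivot) (distance of roller_mid from where it was at the start of the episode between 0.0017 and 0.0023 m and z of roller_mid in the frame of press above 0.101 m and x of lever_tip in the frame of press above 0.031 m); the robot touches nothing.
It fails at once if the jar is shoved or knocked over (distance of jar_center from where it was at the start of the episode above 0.02 m or angle between jar_center's own z axis and vertical above 0.5 rad).
It fails at once if the tape roll is shoved or knocked over (distance of tape_center from where it was at the start of the episode above 0.02 m or angle between tape_center's own z axis and vertical above 0.5 rad).
It fails at once if the magnifier is shoved or knocked over (distance of loupe_center from where it was at the start of the episode above 0.02 m or angle between loupe_center's own z axis and vertical above 0.5 rad).
It fails at once if the knob is turned more than half a click past the fourth (distance of roller_mid from where it was at the start of the episode above 0.0024 m).
It fails at once if the lever is pushed with over 25 N (contact force between lever and anything else above 25 N).
It also fails if it takes over 72 s, if anything falls off the work surface, if the arm or the gripper's body presses on something with over 40 N, if the wrist force passes 120 N, or if a joint passes its speed limit or range.

## Working session

There is one attempt and no reset: what is moved stays moved. The work goes in short steps, Python scripts to look and compute and a tool call to move; the robot and the scene stay as the last step left them, time stands still between calls to the robot, and variables do not carry over. Pictures are saved under pics/ and viewed, at most 10 in all, crops included, and the job is handed in when it is done.

Besides the shell and the picture viewer there is one more tool, called in YAML: its name, and indented under it one key for each argument. arm_command: Moves the arm, as the interface text tells. Its arguments: {"type":"object","properties":{"increments":{"type":"string"},"jaw":{"type":"number"}},"required":["increments"]}

```bash
mkdir -p pics
python3 - <<'E'
from cell import ctrl, imaging
import cv2,numpy as np
for n in("scene","top"):
    c=imaging.camera(n); cv2.imwrite(f"pics/{n}0.png",c["pixels"]); np.savez(f"{n}0.npz",**c)
    print(n,np.round(-c["R"].T@c["t"],3))
s=ctrl.get_state()
for k,v in s.items(): print(k,np.round(v,3))
E
```

```text
scene [ 1.03  -0.117  0.83 ]
top [0.475 0.008 0.922]
time 0.1
joint_pos [ 1.33   0.261 -0.139  1.173 -0.     1.571]
joint_vel [-0.    -0.003  0.005 -0.     0.     0.   ]
joint_efforts [ 0.0000e+00 -4.0651e+01  2.5453e+01  1.0000e-02  0.0000e+00 -0.0000e+00]
tcp_pos [0.125 0.509 0.231]
ee_rot [ 0.12   0.993 -0.001 -0.   ]
force [ 0.278  0.145 -0.137]
moment [-0.016  0.012  0.007]
finger_force 0.0
finger_gap 0.085
```

View pics/top0.png

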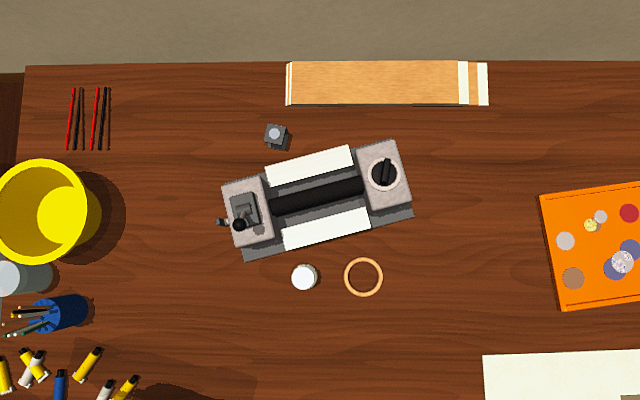

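View pics/scene0.png

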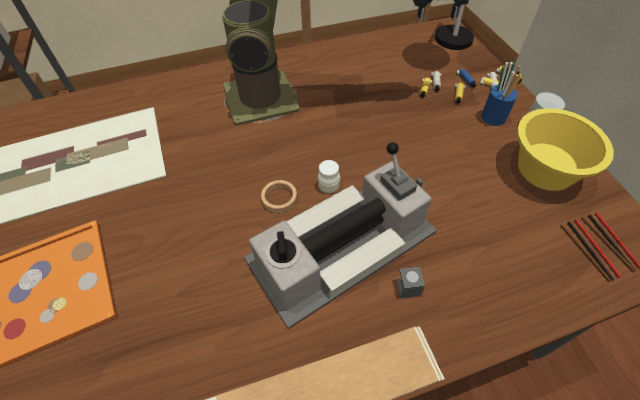

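The top view shows the knob at about (384,173), the lever ball at (239,225), the jar at (304,277), the tape at (363,277) and the loupe at (276,136). The scene view shows the knob bar top at about (281,240) and the ball at (393,148).

```bash
cat > h.py <<'E'
import cv2,numpy as np
def ray(c,uv):
    p=cv2.undistortPoints(np.array(uv,float).reshape(-1,1,2),c["intrinsics"],c["distortion"])[:,0]
    d=np.c_[p,np.ones(len(p))]@c["R"]; o=-c["R"].T@c["t"]; return o,d
def plane(c,uv,z):
    o,d=ray(c,uv); return o+d*((z-o[2])/d[:,2])[:,None]
def tri(c1,u1,c2,u2):
    o1,d1=ray(c1,[u1]);o2,d2=ray(c2,[u2]);A=np.c_[d1[0],-d2[0]]
    s=np.linalg.lstsq(A,o2-o1,rcond=None)[0];p,q=o1+s[0]*d1[0],o2+s[1]*d2[0];return (p+q)/2,np.linalg.norm(p-q)
E
python3 - <<'E'
from h import *
t=dict(np.load("top0.npz"));s=dict(np.load("scene0.npz"))
a=cv2.resize(t["pixels"][135:265,210:420],None,fx=3.6,fy=3.6,interpolation=cv2.INTER_CUBIC);cv2.imwrite("pics/tc.png",a)
a=cv2.resize(s["pixels"][135:300,240:440],None,fx=3.6,fy=3.6,interpolation=cv2.INTER_CUBIC);cv2.imwrite("pics/sc.png",a)
# white feed plates (top) -> press yaw
m=(t["pixels"].min(2)>165).astype(np.uint8)
for c in cv2.findContours(m,0,2)[0]:
    if cv2.contourArea(c)>100:
        r=cv2.minAreaRect(c);b=cv2.boxPoints(r);print(np.round(r[0]),np.round(r[1]),np.round(plane(t,b,.08)[:,:2],3).tolist())
# dark blobs
for n,c0 in(("top",t),("scene",s)):
    m=(c0["pixels"].max(2)<50).astype(np.uint8)
    for c in cv2.findContours(m,0,2)[0]:
        A=cv2.contourArea(c);x,y,w,h=cv2.boundingRect(c)
        if A>40 and 210<x+w/2<440 and 130<y+h/2<300: print(n,A,(x,y,w,h),cv2.minAreaRect(c))
E
```

```text
[ 27. 371.] [11. 30.] [[0.169, 0.723], [0.232, 0.706], [0.225, 0.68], [0.162, 0.697]]
[561. 376.] [ 50. 157.] [[0.257, -0.29], [0.273, -0.62], [0.173, -0.618], [0.157, -0.292]]
[302. 278.] [23. 22.] [[0.413, 0.126], [0.447, 0.093], [0.413, 0.058], [0.379, 0.091]]
[ 10. 278.] [35. 19.] [[0.439, 0.789], [0.439, 0.742], [0.361, 0.735], [0.36, 0.781]]
[622. 262.] [21. 21.] [[0.477, -0.574], [0.478, -0.62], [0.433, -0.617], [0.433, -0.572]]
[565. 241.] [18. 16.] [[0.5, -0.449], [0.525, -0.475], [0.498, -0.5], [0.473, -0.475]]
[600. 216.] [11. 11.] [[0.564, -0.543], [0.564, -0.567], [0.54, -0.565], [0.54, -0.542]]
[325. 228.] [23. 89.] [[0.519, 0.145], [0.572, -0.044], [0.524, -0.057], [0.471, 0.131]]
[246. 211.] [62. 39.] [[0.615, 0.282], [0.637, 0.197], [0.503, 0.159], [0.481, 0.243]]
[309. 165.] [22. 86.] [[0.66, 0.183], [0.712, -0.005], [0.664, -0.018], [0.612, 0.169]]
[383. 174.] [62. 38.] [[0.698, -0.024], [0.723, -0.106], [0.589, -0.143], [0.564, -0.062]]
[482.  84.] [41. 10.] [[0.901, -0.298], [0.902, -0.32], [0.804, -0.32], [0.803, -0.298]]
[463.  82.] [42. 10.] [[0.906, -0.254], 
[... 299 characters left out ...]
7597656)
top 449.0 (372, 158, 24, 28) ((383.75, 173.24998474121094), (23.838302612304688, 24.352798461914062), 59.03623962402344)
scene 40.5 (401, 288, 15, 9) ((408.0, 292.0), (8.0, 14.0), 90.0)
scene 463.5 (270, 232, 26, 31) ((283.60003662109375, 248.80003356933594), (24.149534225463867, 28.621667861938477), 26.56505012512207)
scene 2050.5 (302, 198, 83, 64) ((346.51812744140625, 229.5310821533203), (26.2012882232666, 88.75328063964844), 59.74356460571289)
scene 60.0 (381, 178, 20, 22) ((390.5000305175781, 188.50001525878906), (28.284271240234375, 2.8284268379211426), 45.0)
scene 82.0 (387, 143, 11, 11) ((392.00006103515625, 148.00001525878906), (9.899495124816895, 9.899495124816895), 45.0)
```

View pics/tc.png

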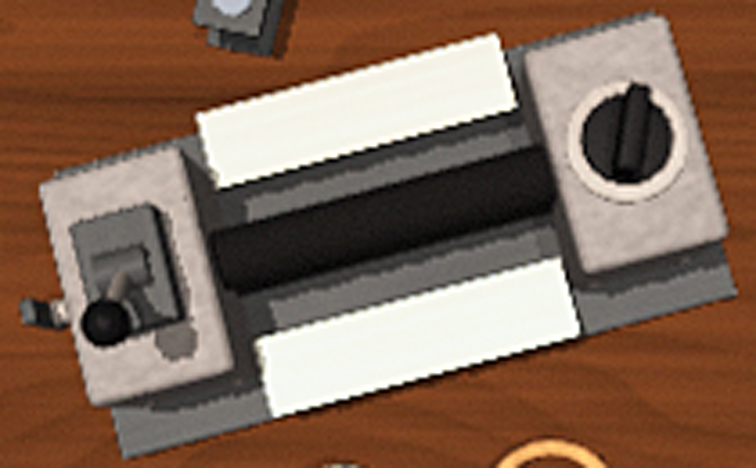

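View pics/sc.png

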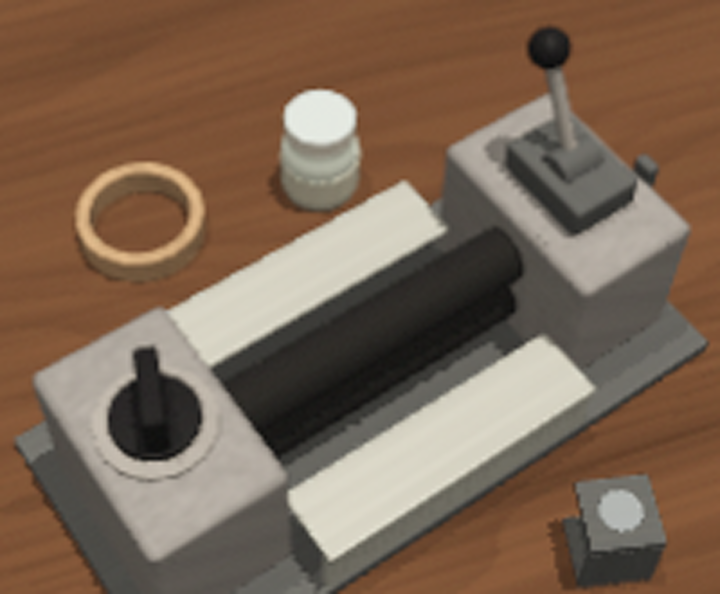

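The top crop shows the bar running almost straight up, leaning right at its far end, from about (640,88) to (628,180). The ball is at (104,320), and in the scene crop the ball is at (549,47). Next I compute poses and enhance the knob for its bar angle.

Run:
```python
from h import *
t=dict(np.load("top0.npz"));s=dict(np.load("scene0.npz"))
C=[]
for k in ([246,211],[383,174]):
    m=(t["pixels"].min(2)>100).astype(np.uint8);best=None
for c in cv2.findContours((t["pixels"].min(2)>165).astype(np.uint8),0,2)[0]:
    r=cv2.minAreaRect(c)
    if abs(r[1][0]*r[1][1]-2380)<120 and 190<r[0][0]<420:
        b=plane(t,cv2.boxPoints(r),.12)[:,:2];C.append(b.mean(0));print("housing",b.mean(0).round(4),np.linalg.norm(b[0]-b[1]).round(3),np.linalg.norm(b[1]-b[2]).round(3))
C=sorted(C,key=lambda p:-p[1]);v=C[0]-C[1];print("sep",np.linalg.norm(v),"yaw",np.arctan2(-v[0],v[1]),"centre",(C[0]+C[1])/2)
tc=lambda p:[p[0]/3.6-.36+210,p[1]/3.6-.36+135]
sc=lambda p:[p[0]/3.6-.36+240,p[1]/3.6-.36+135]
print("ball",tri(t,tc((104,321)),s,sc((549,47))))
print("disc",plane(t,[tc((628,136))],.131),plane(s,[sc((155,415))],.131))
b=plane(t,[tc((640,88)),tc((628,180))],.164);print("bar",b,np.arctan2(*(b[0]-b[1])[[1,0]]))
g=lambda c,x,y:cv2.resize(np.clip(c["pixels"][y:y+36,x:x+36].astype(float)*3.5,0,255).astype(np.uint8),None,fx=10,fy=10,interpolation=cv2.INTER_CUBIC)
cv2.imwrite("pics/kn.png",np.hstack([g(t,366,155),g(s,266,228)]))
```

```text
housing [0.5551 0.2101] 0.084 0.133
housing [ 0.6354 -0.0795] 0.082 0.132
sep 0.30048383700709147 yaw 0.27049391301480885 centre [0.59523459 0.06527267]
ball (array([0.52057722, 0.19907695, 0.21548499]), np.float64(0.0007166584435248882))
disc [[ 0.63604213 -0.08038641  0.131     ]] [[ 0.63567795 -0.079293    0.131     ]]
bar [[ 0.65654439 -0.08350472  0.164     ]
 [ 0.6046205  -0.07658715  0.164     ]] -0.1324451687249529
```

View pics/kn.png

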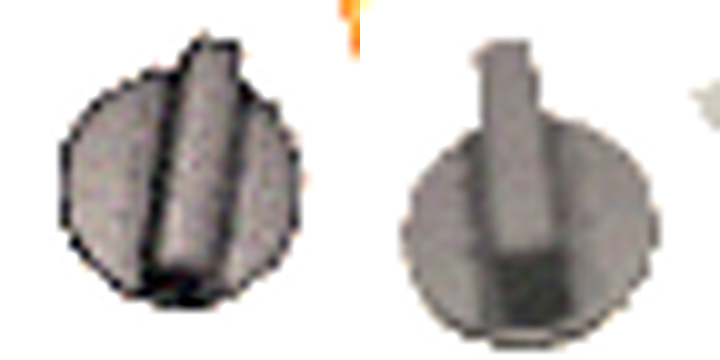

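arm_command:
  increments: "0 0 -0.13 0 0 0; 0 0 -0.07 0 0 0; -0.106 -0.0752 0 0 0 0; -0.106 -0.0752 0 0 0 0; -0.106 -0.0752 0 0 0 0; -0.106 -0.0752 0 0 0 0; -0.106 -0.0752 0 0 0 0; -0.106 -0.0752 0 0 0 0; -0.106 -0.0752 0 0 0 0; -0.106 -0.0752 0 0 0 0; -0.106 -0.0752 0 0 0 0; -0.106 -0.0752 0 0 0 0; -0.106 -0.0752 0 0 0 0; -0.106 -0.0752 0 0 0 0; -0.106 -0.0752 0 0 0 0; -0.106 -0.0752 0 0 0 0; -0.106 -0.0752 0 0 0 0; -0.106 -0.0752 0 0 0 0; -0.106 -0.0752 0 0 0 0; -0.106 -0.0752 0 0 0 0"
  jaw: 1

```text
time: 1.77
tcp_pos: [0.5849, -0.0228, 0.2908]
ee_rot: [0.12, 0.993, 0.0, -0.0]
force: [0.2, 0.3, -0.1]
finger_gap: 0.0854
finger_force: 0.0
```

arm_command:
  increments: "-0.0522 -0.0359 0 0 0 0; -0.0522 -0.0359 0 0 0 0; -0.0522 -0.0359 0 0 0 0; -0.0522 -0.0359 0 0 0 0; 0 0 0 0 0 -0.07; 0 0 0.1 0 0 0; 0 0 0.1 0 0 0; 0 0 0.1 0 0 0; 0 0 0.05 0 0 0; 0 0 0 0 0 0; 0 0 0 0 0 0"

```text
time: 2.68
tcp_pos: [0.6338, -0.0777, 0.1852]
ee_rot: [0.065, 0.998, 0.0, -0.002]
force: [-0.1, -0.4, 0.9]
finger_gap: 0.0853
finger_force: 0.0
```

Run:
```python
from cell import ctrl, imaging
from h import *
from scipy.spatial.transform import Rotation as R
s=ctrl.get_state();print(np.round(s["joint_pos"],3),s["tcp_pos"],s["moment"],R.from_quat(s["ee_rot"]).as_matrix().round(3))
g=lambda c,x,y:cv2.resize(c["pixels"][y:y+80,x:x+80],None,fx=5,fy=5,interpolation=cv2.INTER_CUBIC)
cv2.imwrite("pics/k2.png",np.hstack([g(imaging.camera("top"),344,130),g(imaging.camera("scene"),244,205)]))
```

```text
[-0.122  0.478  0.076  1.172  0.     0.009] [ 0.63381825 -0.07768429  0.18519205] [-0.01864304  0.0264835  -0.03309991] [[-0.991  0.131 -0.003]
 [ 0.131  0.991  0.   ]
 [ 0.003  0.    -1.   ]]
```

View pics/k2.png

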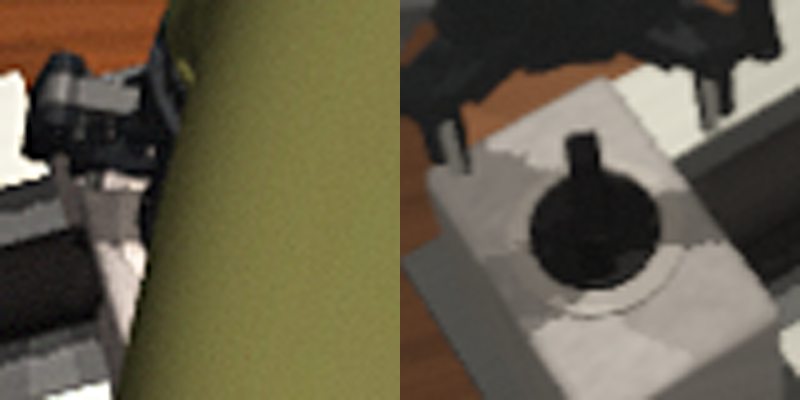

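The gripper straddles the knob: in the right half the fingers are near (450,150) and (712,100), with the bar at (583,150) between them.

arm_command:
  increments: "-0.006 -0.005 0.06 0 0 0; 0 0 0.06 0 0 0; 0 0 0.044 0 0 0; 0 0 0 0 0 0; 0 0 0 0 0 0"

```text
time: 3.2
tcp_pos: [0.6369, -0.0796, 0.1382]
ee_rot: [0.065, 0.998, -0.0, 0.001]
force: [0.7, -0.2, -0.2]
finger_gap: 0.0854
finger_force: 0.0
```

arm_command:
  increments: "0 0 0 0 0 0; 0 0 0 0 0 0; 0 0 0 0 0 0; 0 0 0 0 0 0; 0 0 0 0 0 0; 0 0 0 0 0 0; 0 0 0 0 0 0; 0 0 0 0 0 0; 0 0 0 0 0 0; 0 0 0 0 0 0; 0 0 0 0 0 0; 0 0 0 0 0 0"
  jaw: -1

```text
time: 4.2
tcp_pos: [0.6365, -0.0806, 0.1377]
ee_rot: [0.066, 0.998, -0.001, 0.0]
force: [-1.5, -4.8, 5.3]
finger_gap: 0.0128
finger_force: 60.0
```

```bash
cat > q.py <<'E'
from cell import ctrl
import numpy as np
from scipy.spatial.transform import Rotation as R
s=ctrl.get_state();m=R.from_quat(s["ee_rot"]).as_matrix()
print("t",s["time"],"tcp",np.round(s["tcp_pos"],4),"F",np.round(s["force"],1),"M",np.round(s["moment"],3),"yaw",round(np.arctan2(m[0,1],m[1,1]),4),"gap",round(s["finger_gap"],4),"j6",round(s["joint_pos"][5],4),"ef6",round(s["joint_efforts"][5],3))
E
python3 q.py
```

```text
t 4.2 tcp [ 0.6365 -0.0806  0.1377] F [-1.5 -4.8  5.3] M [-1.076  0.316 -0.003] yaw 0.1315 gap 0.0128 j6 0.0066 ef6 0.009
```

arm_command:
  increments: "0 -0.004 0 0 0 0.019; 0 0 0 0 0 0.019; 0 0 0 0 0 0; 0 0 0 0 0 0"

```text
time: 4.53
tcp_pos: [0.6365, -0.0808, 0.1377]
ee_rot: [0.095, 0.995, 0.0, 0.0]
force: [-1.4, -2.6, 5.2]
finger_gap: 0.0128
finger_force: 60.0
```

```bash
python3 q.py
```

```text
t 4.5333 tcp [ 0.6365 -0.0808  0.1377] F [-1.4 -2.6  5.2] M [-0.585  0.241 -0.008] yaw 0.1904 gap 0.0128 j6 0.0641 ef6 0.02
```

arm_command:
  increments: "0 0 0 0 0 0.019; 0 0 0 0 0 0.019; 0 0 0 0 0 0; 0 0 0 0 0 0"

```text
time: 4.87
tcp_pos: [0.6365, -0.081, 0.1377]
ee_rot: [0.125, 0.992, -0.0, 0.0]
force: [-1.7, -3.5, 5.1]
finger_gap: 0.0132
finger_force: 60.1
```

```bash
python3 q.py
```

```text
t 4.8667 tcp [ 0.6365 -0.081   0.1377] F [-1.7 -3.5  5.1] M [-0.67   0.303  0.04 ] yaw 0.2502 gap 0.0132 j6 0.1238 ef6 0.02
```

arm_command:
  increments: "0 0 0 0 0 0.019; 0 0 0 0 0 0.019; 0 0 0 0 0 0; 0 0 0 0 0 0"

```text
time: 5.2
tcp_pos: [0.6365, -0.0811, 0.1377]
ee_rot: [0.154, 0.988, -0.0, 0.0]
force: [-1.6, -3.8, 5.7]
finger_gap: 0.013
finger_force: 60.1
```

```bash
python3 q.py
```

```text
t 5.2 tcp [ 0.6365 -0.0811  0.1377] F [-1.6 -3.8  5.7] M [-0.71   0.27  -0.016] yaw 0.3099 gap 0.013 j6 0.1835 ef6 0.021
```

arm_command:
  increments: "0 0 0 0 0 0.019; 0 0 0 0 0 0.019; 0 0 0 0 0 0; 0 0 0 0 0 0"

```text
time: 5.53
tcp_pos: [0.6364, -0.0812, 0.1377]
ee_rot: [0.184, 0.983, -0.0, 0.0]
force: [-0.8, -3.2, 5.2]
finger_gap: 0.0128
finger_force: 60.1
```

```bash
python3 q.py
```

```text
t 5.5333 tcp [ 0.6364 -0.0812  0.1377] F [-0.8 -3.2  5.2] M [-0.766  0.343  0.023] yaw 0.3697 gap 0.0128 j6 0.2432 ef6 0.022
```

arm_command:
  increments: "0 0 0 0 0 0.019; 0 0 0 0 0 0.019; 0 0 0 0 0 0; 0 0 0 0 0 0"

```text
time: 5.87
tcp_pos: [0.6363, -0.0814, 0.1377]
ee_rot: [0.213, 0.977, -0.001, 0.0]
force: [-2.6, -5.0, 4.7]
finger_gap: 0.0131
finger_force: 60.1
```

```bash
python3 q.py
```

```text
t 5.8667 tcp [ 0.6363 -0.0814  0.1377] F [-2.6 -5.   4.7] M [-0.87   0.347 -0.039] yaw 0.4295 gap 0.0131 j6 0.3029 ef6 0.023
```

arm_command:
  increments: "0 0 0 0 0 0.019; 0 0 0 0 0 0.019; 0 0 0 0 0 0; 0 0 0 0 0 0"

```text
time: 6.2
tcp_pos: [0.6363, -0.0815, 0.1377]
ee_rot: [0.242, 0.97, -0.001, 0.0]
force: [-2.2, -4.8, 5.6]
finger_gap: 0.013
finger_force: 60.1
```

```bash
python3 q.py
```

```text
t 6.2 tcp [ 0.6363 -0.0815  0.1377] F [-2.2 -4.8  5.6] M [-0.895  0.361  0.031] yaw 0.4893 gap 0.013 j6 0.3626 ef6 0.024
```

arm_command:
  increments: "0 0 0 0 0 0.019; 0 0 0 0 0 0.019; 0 0 0 0 0 0; 0 0 0 0 0 0"

```text
time: 6.53
tcp_pos: [0.6362, -0.0817, 0.1376]
ee_rot: [0.271, 0.963, -0.001, 0.0]
force: [-1.7, -4.7, 4.2]
finger_gap: 0.0128
finger_force: 60.0
```

```bash
python3 q.py
```

```text
t 6.5333 tcp [ 0.6362 -0.0817  0.1376] F [-1.7 -4.7  4.2] M [-1.006  0.391  0.019] yaw 0.549 gap 0.0128 j6 0.4222 ef6 0.024
```

arm_command:
  increments: "0 0 0 0 0 0.019; 0 0 0 0 0 0.019; 0 0 0 0 0 0; 0 0 0 0 0 0"

```text
time: 6.87
tcp_pos: [0.6362, -0.0818, 0.1377]
ee_rot: [0.3, 0.954, -0.001, 0.0]
force: [-1.4, -5.0, 4.6]
finger_gap: 0.0129
finger_force: 60.1
```

```bash
python3 q.py
```

```text
t 6.8667 tcp [ 0.6362 -0.0818  0.1377] F [-1.4 -5.   4.6] M [-1.072  0.417  0.027] yaw 0.6087 gap 0.0129 j6 0.4819 ef6 0.04
```

arm_command:
  increments: "0 0 0 0 0 0.019; 0 0 0 0 0 0.019; 0 0 0 0 0 0; 0 0 0 0 0 0"

```text
time: 7.2
tcp_pos: [0.6361, -0.0819, 0.1376]
ee_rot: [0.328, 0.945, -0.001, 0.0]
force: [-1.1, -5.1, 4.5]
finger_gap: 0.0132
finger_force: 60.1
```

```bash
python3 q.py
```

```text
t 7.2 tcp [ 0.6361 -0.0819  0.1376] F [-1.1 -5.1  4.5] M [-1.159  0.541  0.205] yaw 0.6681 gap 0.0132 j6 0.5412 ef6 0.198
```

arm_command:
  increments: "0 0 0 0 0 0.016; 0 0 0 0 0 0; 0 0 0 0 0 0"

```text
time: 7.45
tcp_pos: [0.6361, -0.0819, 0.1377]
ee_rot: [0.34, 0.94, -0.001, 0.0]
force: [-1.5, -7.0, 4.7]
finger_gap: 0.0126
finger_force: 60.1
```

```bash
python3 q.py
```

```text
t 7.45 tcp [ 0.6361 -0.0819  0.1377] F [-1.5 -7.   4.7] M [-1.154  0.52   0.063] yaw 0.6936 gap 0.0126 j6 0.5667 ef6 0.062
```

arm_command:
  increments: "0 0 0 0 0 0.016; 0 0 0 0 0 0; 0 0 0 0 0 0"

```text
time: 7.7
tcp_pos: [0.636, -0.082, 0.1377]
ee_rot: [0.352, 0.936, -0.001, 0.0]
force: [-2.5, -5.7, 6.2]
finger_gap: 0.0131
finger_force: 60.1
```

```bash
python3 q.py
```

```text
t 7.7 tcp [ 0.636  -0.082   0.1377] F [-2.5 -5.7  6.2] M [-1.191  0.502  0.023] yaw 0.7189 gap 0.0131 j6 0.5919 ef6 0.023
```

arm_command:
  increments: "0 0 0 0 0 0.016; 0 0 0 0 0 0; 0 0 0 0 0 0"

```text
time: 7.95
tcp_pos: [0.636, -0.0821, 0.1377]
ee_rot: [0.364, 0.932, -0.001, 0.0]
force: [-2.7, -6.1, 5.7]
finger_gap: 0.0128
finger_force: 60.1
```

```bash
python3 q.py
```

```text
t 7.95 tcp [ 0.636  -0.0821  0.1377] F [-2.7 -6.1  5.7] M [-1.128  0.556  0.03 ] yaw 0.7441 gap 0.0128 j6 0.617 ef6 0.023
```

arm_command:
  increments: "0 0 0 0 0 0.016; 0 0 0 0 0 0; 0 0 0 0 0 0"

```text
time: 8.2
tcp_pos: [0.6359, -0.0821, 0.1377]
ee_rot: [0.375, 0.927, -0.001, 0.0]
force: [-1.7, -5.7, 6.3]
finger_gap: 0.013
finger_force: 60.1
```

```bash
python3 q.py
```

```text
t 8.2 tcp [ 0.6359 -0.0821  0.1377] F [-1.7 -5.7  6.3] M [-1.198  0.535  0.013] yaw 0.7692 gap 0.013 j6 0.6422 ef6 0.024
```

First click crossed near yaw 0.70, so I expect catches near 0.79, 0.965 and 1.14, and crests near 0.875, 1.05 and 1.225. I continue and check each one.

arm_command:
  increments: "0 0 0 0 0 0.019; 0 0 0 0 0 0.019; 0 0 0 0 0 0"

```text
time: 8.45
tcp_pos: [0.6358, -0.0822, 0.1377]
ee_rot: [0.403, 0.915, -0.001, 0.0]
force: [-2.4, -5.9, 5.5]
finger_gap: 0.0128
finger_force: 60.2
```

```bash
python3 q.py
```

```text
t 8.45 tcp [ 0.6358 -0.0822  0.1377] F [-2.4 -5.9  5.5] M [-1.31   0.575  0.258] yaw 0.8291 gap 0.0128 j6 0.702 ef6 0.437
```

arm_command:
  increments: "0 0 0 0 0 0.016; 0 0 0 0 0 0; 0 0 0 0 0 0"

```text
time: 8.7
tcp_pos: [0.6357, -0.0823, 0.1377]
ee_rot: [0.414, 0.91, -0.002, 0.0]
force: [-2.8, -5.8, 6.1]
finger_gap: 0.013
finger_force: 60.2
```

```bash
python3 q.py
```

```text
t 8.7 tcp [ 0.6357 -0.0823  0.1377] F [-2.8 -5.8  6.1] M [-1.337  0.615  0.084] yaw 0.8538 gap 0.013 j6 0.7266 ef6 0.14
```

arm_command:
  increments: "0 0 0 0 0 0.019; 0 0 0 0 0 0.019; 0 0 0 0 0 0"

```text
time: 8.95
tcp_pos: [0.6356, -0.0824, 0.1377]
ee_rot: [0.442, 0.897, -0.002, 0.0]
force: [-2.7, -6.7, 7.1]
finger_gap: 0.0131
finger_force: 60.4
```

```bash
python3 q.py
```

```text
t 8.95 tcp [ 0.6356 -0.0824  0.1377] F [-2.7 -6.7  7.1] M [-1.308  0.65   0.012] yaw 0.9149 gap 0.0131 j6 0.7876 ef6 0.198
```

arm_command:
  increments: "0 0 0 0 0 0.019; 0 0 0 0 0 0.019; 0 0 0 0 0 0.016; 0 0 0 0 0 0; 0 0 0 0 0 0"

```text
time: 9.37
tcp_pos: [0.6355, -0.0825, 0.1377]
ee_rot: [0.479, 0.878, -0.002, 0.0]
force: [-2.7, -5.6, 6.8]
finger_gap: 0.0126
finger_force: 60.3
```

```bash
python3 q.py
```

```text
t 9.3667 tcp [ 0.6355 -0.0825  0.1377] F [-2.7 -5.6  6.8] M [-1.396  0.778  0.341] yaw 0.9979 gap 0.0126 j6 0.8707 ef6 0.301
```

arm_command:
  increments: "0 0 0 0 0 0.016; 0 0 0 0 0 0; 0 0 0 0 0 0"

```text
time: 9.62
tcp_pos: [0.6354, -0.0825, 0.1376]
ee_rot: [0.49, 0.872, -0.002, 0.0]
force: [-3.2, -7.7, 6.8]
finger_gap: 0.0131
finger_force: 60.3
```

```bash
python3 q.py
```

```text
t 9.6167 tcp [ 0.6354 -0.0825  0.1376] F [-3.2 -7.7  6.8] M [-1.433  0.805  0.144] yaw 1.0236 gap 0.0131 j6 0.8963 ef6 0.163
```

arm_command:
  increments: "0 0 0 0 0 0.019; 0 0 0 0 0 0.019; 0 0 0 0 0 0; 0 0 0 0 0 0"

```text
time: 9.95
tcp_pos: [0.6353, -0.0826, 0.1377]
ee_rot: [0.516, 0.857, -0.002, 0.0]
force: [-4.2, -7.1, 6.2]
finger_gap: 0.0129
finger_force: 60.3
```

```bash
python3 q.py
```

```text
t 9.95 tcp [ 0.6353 -0.0826  0.1377] F [-4.2 -7.1  6.2] M [-1.496  0.808  0.005] yaw 1.0838 gap 0.0129 j6 0.9563 ef6 0.029
```

arm_command:
  increments: "0 0 0 0 0 0.019; 0 0 0 0 0 0.019; 0 0 0 0 0 0.019; 0 0 0 0 0 0; 0 0 0 0 0 0"

```text
time: 10.37
tcp_pos: [0.6351, -0.0827, 0.1377]
ee_rot: [0.553, 0.833, -0.002, 0.0]
force: [-4.3, -7.1, 7.7]
finger_gap: 0.0129
finger_force: 60.4
```

```bash
python3 q.py
```

```text
t 10.3667 tcp [ 0.6351 -0.0827  0.1377] F [-4.3 -7.1  7.7] M [-1.529  0.852  0.311] yaw 1.1726 gap 0.0129 j6 1.0451 ef6 0.303
```

arm_command:
  increments: "0 0 0 0 0 0.016; 0 0 0 0 0 0; 0 0 0 0 0 0"

```text
time: 10.62
tcp_pos: [0.635, -0.0828, 0.1377]
ee_rot: [0.564, 0.826, -0.002, 0.0]
force: [-5.4, -7.8, 6.3]
finger_gap: 0.013
finger_force: 60.4
```

```bash
python3 q.py
```

```text
t 10.6167 tcp [ 0.635  -0.0828  0.1377] F [-5.4 -7.8  6.3] M [-1.528  0.924  0.125] yaw 1.1981 gap 0.013 j6 1.0706 ef6 0.167
```

arm_command:
  increments: "0 0 0 0 0 0.016; 0 0 0 0 0 0.014; 0 0 0 0 0 0.01; 0 0 0 0 0 0; 0 0 0 0 0 0; 0 0 0 0 0 0"

```text
time: 11.12
tcp_pos: [0.6348, -0.0828, 0.1377]
ee_rot: [0.59, 0.808, -0.002, 0.0]
force: [-6.1, -7.9, 8.1]
finger_gap: 0.0132
finger_force: 60.3
```

```bash
python3 q.py
```

```text
t 11.1167 tcp [ 0.6348 -0.0828  0.1377] F [-6.1 -7.9  8.1] M [-1.561  0.918 -0.01 ] yaw 1.2613 gap 0.0132 j6 1.1338 ef6 0.014
```

Fourth click made: the moment has dropped to zero. Release and rise.

arm_command:
  increments: "0 0 0 0 0 0; 0 0 0 0 0 0; 0 0 0 0 0 0; 0 0 0 0 0 0; 0 0 0 0 0 0; 0 0 0 0 0 0; 0 0 0 0 0 0; 0 0 0 0 0 0"
  jaw: 1

```text
time: 11.78
tcp_pos: [0.6363, -0.0805, 0.137]
ee_rot: [0.589, 0.808, 0.0, -0.0]
force: [-0.6, -0.6, 0.2]
finger_gap: 0.0854
finger_force: 0.0
```

arm_command:
  increments: "0 0 -0.05 0 0 0; 0 0 -0.1 0 0 0; 0 0 -0.13 0 0 0; 0 0 -0.13 0 0 0; 0 0 -0.13 0 0 0; 0 0 0 0 0 0"

```text
time: 12.28
tcp_pos: [0.6396, -0.0811, 0.3084]
ee_rot: [0.589, 0.808, 0.004, 0.006]
force: [1.2, -0.3, 0.4]
finger_gap: 0.0853
finger_force: 0.0
```

```bash
python3 q.py
```

```text
t 12.2833 tcp [ 0.6396 -0.0811  0.3084] F [ 1.2 -0.3  0.4] M [-0.061 -0.046  0.018] yaw 1.2602 gap 0.0853 j6 1.134 ef6 -0.0
```

arm_command:
  increments: "0 0 0 0 0 0.026; 0.1 -0.033 0 0 0 0; 0.1 -0.033 0 0 0 0; 0.1 -0.033 0 0 0 0; 0.1 -0.033 0 0 0 0; 0.1 -0.033 0 0 0 0; 0.1 -0.033 0 0 0 0; 0.1 -0.033 0 0 0 0; 0.1 -0.033 0 0 0 0; 0.1 -0.033 0 0 0 0; 0.1 -0.033 0 0 0 0; 0 0 0 0 0 0; 0 0 0 0 0 0; 0 0 0 0 0 0"
  jaw: -1

```text
time: 13.45
tcp_pos: [0.4611, 0.182, 0.2991]
ee_rot: [0.605, 0.796, 0.0, 0.0]
force: [-0.4, 0.1, 1.0]
finger_gap: 0.0
finger_force: 0.0
```

```bash
cat >> q.py <<'E'
c,k=np.cos(.2705),np.sin(.2705);d=s["tcp_pos"][:2]-np.array([.5952,.0653]);f=s["force"]
print("press xy",np.round([c*d[0]+k*d[1],-k*d[0]+c*d[1]],4),"z",round(s["tcp_pos"][2],4),"Fx'",round(c*f[0]+k*f[1],2),"tool y in press ang",round(np.arctan2(m[1,1],m[0,1])-.2705,3))
E
python3 q.py
python3 - <<'E'
from cell import imaging
import cv2,numpy as np
from h import *
t,s=imaging.camera("top"),imaging.camera("scene")
cv2.imwrite("pics/l1.png",np.hstack([cv2.resize(c["pixels"][y:y+160,x:x+160],None,fx=2.5,fy=2.5,interpolation=cv2.INTER_CUBIC) for c,x,y in((t,300,120),(s,300,90))]))
E
```

```text
t 13.45 tcp [0.4611 0.182  0.2991] F [-0.4  0.1  1. ] M [-0.015 -0.08  -0.021] yaw 1.3006 gap 0.0 j6 1.6768 ef6 0.001
press xy [-0.0981  0.1482] z 0.2991 Fx' -0.32 tool y in press ang -0.0
```

View pics/l1.png

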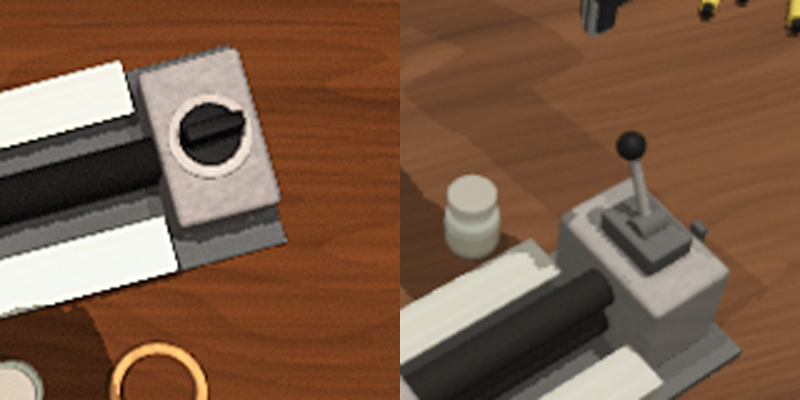

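The knob bar now points right (about 65° clockwise of its start), and the lever still leans to the near side with its ball at (630,146) in the right half. Descend and start pushing.

arm_command:
  increments: "0 0 0.12 0 0 0; 0 0 0.12 0 0 0; 0 0 0.107 0 0 0; 0 0.05 0 0 0 0; 0 0.03 0 0 0 0; 0 0.012 0 0 0 0; 0 0.012 0 0 0 0; 0 0.012 0 0 0 0; 0 0.012 0 0 0 0; 0 0 0 0 0 0"

```text
time: 14.38
tcp_pos: [0.4994, 0.1927, 0.1962]
ee_rot: [0.606, 0.796, 0.001, 0.001]
force: [0.3, 0.8, 1.0]
finger_gap: 0.0001
finger_force: 0.0
```

```bash
python3 q.py
```

```text
t 14.3833 tcp [0.4994 0.1927 0.1962] F [0.3 0.8 1. ] M [-0.008  0.018  0.009] yaw 1.3013 gap 0.0001 j6 1.6696 ef6 -0.005
press xy [-0.0583  0.1484] z 0.1962 Fx' 0.55 tool y in press ang -0.001
```

arm_command:
  increments: "0 0.012 0 0 0 0; 0 0.012 0 0 0 0; 0 0.012 0 0 0 0; 0 0.012 0 0 0 0; 0 0.012 0 0 0 0; 0 0.012 0 0 0 0; 0 0 0 0 0 0"

```text
time: 14.97
tcp_pos: [0.5197, 0.1984, 0.1949]
ee_rot: [0.606, 0.796, 0.0, 0.0]
force: [-0.4, 1.0, 0.5]
finger_gap: -0.0
finger_force: 0.0
```

```bash
python3 q.py
```

```text
t 14.9667 tcp [0.5197 0.1984 0.1949] F [-0.4  1.   0.5] M [ 0.06  0.   -0.06] yaw 1.3011 gap -0.0 j6 1.6658 ef6 -0.004
press xy [-0.0372  0.1484] z 0.1949 Fx' -0.06 tool y in press ang -0.001
```

arm_command:
  increments: "0 0.012 0 0 0 0; 0 0.012 0 0 0 0; 0 0.012 0 0 0 0; 0 0.012 0 0 0 0; 0 0.012 0 0 0 0; 0 0.012 0 0 0 0; 0 0 0 0 0 0"

```text
time: 15.55
tcp_pos: [0.5405, 0.2041, 0.195]
ee_rot: [0.606, 0.796, 0.0, 0.0]
force: [-0.2, 0.6, -0.5]
finger_gap: 0.0003
finger_force: 0.0
```

```bash
python3 q.py
python3 - <<'E'
from cell import imaging
import cv2
c=imaging.camera("scene");cv2.imwrite("pics/l2.png",cv2.resize(c["pixels"][90:250,320:480],None,fx=3,fy=3,interpolation=cv2.INTER_CUBIC))
E
```

```text
t 15.55 tcp [0.5405 0.2041 0.195 ] F [-0.2  0.6 -0.5] M [ 0.001 -0.027 -0.031] yaw 1.3012 gap 0.0003 j6 1.6623 ef6 -0.004
press xy [-0.0156  0.1483] z 0.195 Fx' -0.06 tool y in press ang -0.001
```

View pics/l2.png

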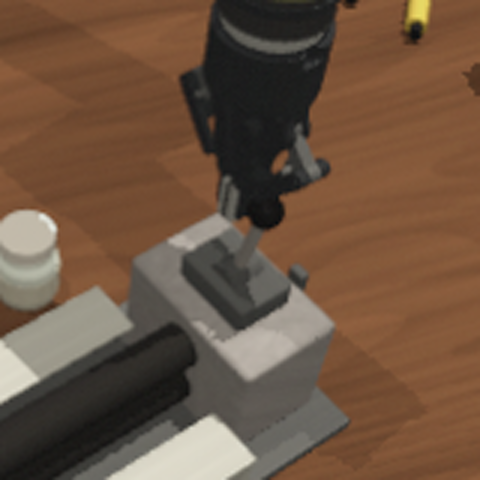

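The ball (265,210) is in contact ahead of the shut fingers and moving. I continue, slowing near the stop.

arm_command:
  increments: "0 0.012 0 0 0 0; 0 0.012 0 0 0 0; 0 0.012 0 0 0 0; 0 0.012 0 0 0 0; 0 0.012 0 0 0 0; 0 0 0 0 0 0"

```text
time: 16.1
tcp_pos: [0.5578, 0.2089, 0.1948]
ee_rot: [0.606, 0.796, 0.0, 0.0]
force: [-0.2, 0.4, 0.2]
finger_gap: -0.0002
finger_force: 0.0
```

arm_command:
  increments: "0 0.006 0 0 0 0; 0 0.004 0 0 0 0; 0 0 0 0 0 0"

```text
time: 16.35
tcp_pos: [0.5599, 0.2094, 0.1949]
ee_rot: [0.606, 0.796, -0.0, -0.0]
force: [-1.0, -0.7, 0.6]
finger_gap: 0.0004
finger_force: 0.1
```

```bash
python3 q.py
cat > ball.py <<'E'
from cell import imaging
from h import *
c=imaging.camera("scene");m=(c["pixels"].max(2)<50).astype(np.uint8)
cv2.imwrite("pics/l3.png",cv2.resize(c["pixels"][90:250,320:480],None,fx=3,fy=3,interpolation=cv2.INTER_CUBIC))
for x in(.0,.02,.031,.038):
    k,q=np.cos(.2705),np.sin(.2705);P=np.array([.5551+k*x,.2098+q*x,.142+np.sqrt(.08**2-x*x)])
    print(x,cv2.projectPoints(P,cv2.Rodrigues(c["R"])[0],c["t"],c["intrinsics"],c["distortion"])[0].ravel().round(1), "crop",((cv2.projectPoints(P,cv2.Rodrigues(c["R"])[0],c["t"],c["intrinsics"],c["distortion"])[0].ravel()-[320,90])*3).round())
E
python3 ball.py
```

```text
t 16.35 tcp [0.5599 0.2094 0.1949] F [-1.  -0.7  0.6] M [-0.015  0.011  0.007] yaw 1.3011 gap 0.0004 j6 1.6591 ef6 -0.001
press xy [0.0045 0.1483] z 0.1949 Fx' -1.2 tool y in press ang -0.001
0.0 [404.4 155.8] crop [253. 197.]
0.02 [410.6 162.7] crop [272. 218.]
0.031 [413.9 167.2] crop [282. 232.]
0.038 [415.9 170.5] crop [288. 241.]
```

View pics/l3.png

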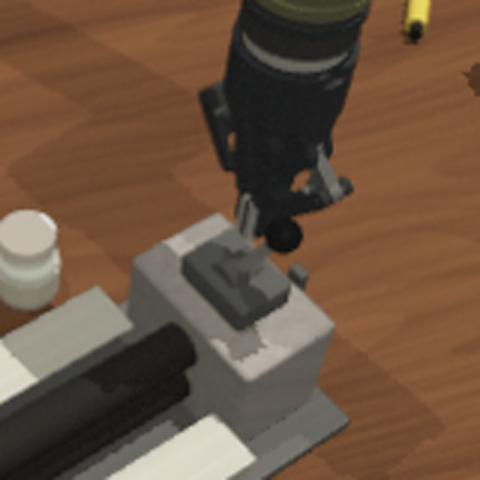

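The ball is at crop (286,236), about 34 mm past the pivot. I nudge it to the stop.

arm_command:
  increments: "0 0.004 0 0 0 0; 0 0.003 0 0 0 0; 0 0 0 0 0 0; 0 0 0 0 0 0"

```text
time: 16.73
tcp_pos: [0.5618, 0.21, 0.195]
ee_rot: [0.606, 0.796, 0.0, 0.0]
force: [-0.7, 0.3, -0.4]
finger_gap: 0.0002
finger_force: 0.3
```

```bash
python3 q.py
```

```text
t 16.7333 tcp [0.5618 0.21   0.195 ] F [-0.7  0.3 -0.4] M [-0.035  0.074  0.058] yaw 1.3011 gap 0.0002 j6 1.6588 ef6 0.0
press xy [0.0065 0.1483] z 0.195 Fx' -0.58 tool y in press ang -0.001
```

arm_command:
  increments: "0 0.004 0 0 0 0; 0 0 0 0 0 0; 0 0 0 0 0 0"

```text
time: 16.98
tcp_pos: [0.563, 0.2103, 0.195]
ee_rot: [0.606, 0.796, 0.0, 0.0]
force: [-0.3, 0.1, -1.3]
finger_gap: -0.0001
finger_force: 0.3
```

```bash
python3 q.py
```

```text
t 16.9833 tcp [0.563  0.2103 0.195 ] F [-0.3  0.1 -1.3] M [ 0.013  0.16  -0.01 ] yaw 1.3011 gap -0.0001 j6 1.6586 ef6 0.0
press xy [0.0077 0.1483] z 0.195 Fx' -0.28 tool y in press ang -0.001
```

arm_command:
  increments: "0 0.004 0 0 0 0; 0 0 0 0 0 0; 0 0 0 0 0 0"

```text
time: 17.23
tcp_pos: [0.5642, 0.2106, 0.195]
ee_rot: [0.606, 0.796, 0.0, 0.0]
force: [-0.5, 0.0, 0.1]
finger_gap: 0.0004
finger_force: 0.3
```

```bash
python3 q.py
```

```text
t 17.2333 tcp [0.5642 0.2106 0.195 ] F [-0.5  0.   0.1] M [-0.1    0.142  0.018] yaw 1.3011 gap 0.0004 j6 1.6584 ef6 0.0
press xy [0.009  0.1483] z 0.195 Fx' -0.49 tool y in press ang -0.001
```

arm_command:
  increments: "0 0.003 0 0 0 0; 0 0 0 0 0 0; 0 0 0 0 0 0"

```text
time: 17.48
tcp_pos: [0.5648, 0.2108, 0.195]
ee_rot: [0.606, 0.796, -0.0, -0.0]
force: [-1.6, -0.2, 0.0]
finger_gap: -0.0001
finger_force: 0.8
```

```bash
python3 q.py
```

```text
t 17.4833 tcp [0.5648 0.2108 0.195 ] F [-1.6 -0.2  0. ] M [-0.089  0.288  0.001] yaw 1.3011 gap -0.0001 j6 1.6583 ef6 0.002
press xy [0.0095 0.1483] z 0.195 Fx' -1.57 tool y in press ang -0.001
```

arm_command:
  increments: "0 0.003 0 0 0 0; 0 0 0 0 0 0; 0 0 0 0 0 0"

```text
time: 17.73
tcp_pos: [0.5649, 0.2108, 0.1949]
ee_rot: [0.606, 0.796, -0.001, -0.001]
force: [-4.4, -1.3, 0.6]
finger_gap: 0.0004
finger_force: 2.4
```

```bash
python3 q.py; python3 ball.py|tail -1
```

```text
t 17.7333 tcp [0.5649 0.2108 0.1949] F [-4.4 -1.3  0.6] M [-0.245  0.875 -0.012] yaw 1.301 gap 0.0004 j6 1.6581 ef6 0.005
press xy [0.0097 0.1483] z 0.1949 Fx' -4.55 tool y in press ang -0.001
0.038 [415.9 170.5] crop [288. 241.]
```

View pics/l3.png

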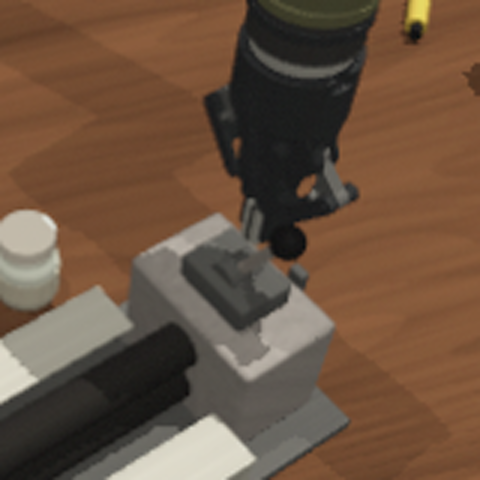

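At the stop: 4.5 N of resistance, with the ball at (289,242) as predicted for 38 mm. Back off, rise and hand in.

arm_command:
  increments: "0 -0.02 0 0 0 0; 0 -0.06 0 0 0 0; 0 -0.1 0 0 0 0; 0 0 -0.1 0 0 0; 0 0 -0.13 0 0 0; 0 0 -0.1 0 0 0; 0 0 0 0 0 0; 0 0 0 0 0 0; 0 0 0 0 0 0"

```text
time: 18.53
tcp_pos: [0.5145, 0.1969, 0.2943]
ee_rot: [0.606, 0.796, 0.001, 0.001]
force: [-0.1, -0.2, -0.2]
finger_gap: -0.0003
finger_force: 0.0
```

```bash
python3 q.py; python3 -c "
from cell import ctrl
print(ctrl.finish_job())"
```

```text
t 18.5333 tcp [0.5145 0.1969 0.2943] F [-0.1 -0.2 -0.2] M [0.001 0.031 0.088] yaw 1.3011 gap -0.0003 j6 1.6667 ef6 0.0
press xy [-0.0426  0.1484] z 0.2943 Fx' -0.13 tool y in press ang -0.001
the job is handed in; nothing more can be done
None
```

I turned the knob four clicks clockwise (counted from the torque drops), pushed the lever to its far stop at about 5 N, backed the arm clear, and handed the job in at about 18.5 s; no verdict was returned.

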